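Serve two gobstoppers from the plunger dispenser

TASK

Stand the small steel cup in the horseshoe rest under the dispenser's chute, pushed back against its fence, then serve exactly two sweets into it: each time press the black plunger knob down until it bottoms on its stop, never forcing it once it is there, and let it spring right back up. Leave the cup with its two sweets standing in the rest and the other things on the counter where they are.

Things in the scene. Friction and masses are not known exactly. Their poses are not given: they have to be found in the camera images.
- dispenser: grey-painted dispenser of round sweets, fixed. It stands on a rubber mat. Origin: centre of the tower's underside, 2 to 8 mm above the counter; z up, -x along the chute over the cup rest. Base plate z 0 to 5 mm, x -160 to +102 mm, 94 mm wide. Tower x -40 to +90, 64 wide, 159 tall; on it a clear magazine at x +20 (top 211 mm) and the plunger at x +60. A full stroke drops one sweet
- chute_lip (a point): middle of the lip of the steel chute that slopes out of the tower: top of the chute floor, 64 mm above the dispenser's origin. Chute 31 mm wide, side walls 11 mm higher than the floor, floor 2 mm thick; the cup's rim passes below it. Sweets roll down it and drop into a cup in the rest
- cup_rest (a point): where the centre of the cup's underside is when the cup stands in the rest: on the base plate's top, 7 to 13 mm above the counter, 5 above and 112 mm from the dispenser's origin towards -x. Round it a horseshoe fence 7 mm high, inner radius 28 mm, open and flared towards -x (axes as the dispenser's)
- plunger: sprung plunger with a black round knob 40 mm wide (flat top 34), 15 thick. Origin: centre of the knob's top, at rest 242 to 256 mm above the dispenser's (adjusting thread). Pressing: 2 N over 0 to 14 mm of play, a step of about 3 N as the main spring is met, rising to 7 N, then the hard stop, 20 to 40 mm below rest: feel for it. A sweet drops only in the last 1.5 mm, the next loads when fully up
- cup: small open steel cup, round, 59 mm wide at the rim and 51 mm at the foot, 45 mm tall, walls 2.5 mm, about 90 g. Origin: centre of its underside, z up. Starts left or right of the dispenser (the bell stands on the other side)
- sweet_ball_1: hard dark-red sweet ball, 22 mm, 11 g; lowest, in the shuttle: first to come out. Origin: its centre
- sweet_ball_2: the same, second from below in the magazine: second to come out
- sweet_ball_3: the same, third from below; must stay in the dispenser
- sweet_ball_4: the same, top of the magazine; must stay in the dispenser
- bell: bystander: counter bell, 79 mm wide, 64 mm tall; origin under its centre
- box_a: bystander: small printed carton standing on edge, 28 x 85 x 60 mm; origin under its centre
- weight_big: bystander: largest of three brass scale weights, 38 mm wide, 34 mm tall; origin under its centre
- bar_a: bystander: wrapped chocolate bar lying flat, the farther one of two, at the right, 58 x 173 x 13 mm; origin under its centre
- wrapped_a: bystander: wrapped sweet with twisted ends, 19 x 50 x 20 mm; origin under its centre
Things that resemble listed ones, but are neither listed nor needed, are in the scene too. What is shaped like the cup but green or pink is not meant.

How it is judged (in metres and radians):
On the way, in this order (a step that is already met when the one before it is completed fails the run):
1. the empty cup stands in the horseshoe rest (horizontal distance between cup and cup_rest below 0.006 m and z of cup in the frame of cup_rest below 0.004 m and angle between cup's own z axis and vertical below 0.1 rad), for 0.2 s.
2. the first sweet lies in the cup and the plunger is back up (all of step 1 and horizontal distance between sweet_ball_1 and cup below 0.022 m and z of sweet_ball_1 in the frame of cup between 0 and 0.042 m and z of plunger in the frame of dispenser above 0.24 m), for 0.2 s.
3. the second sweet lies in the cup too and the plunger is back up (all of step 2 and horizontal distance between sweet_ball_2 and cup below 0.022 m and z of sweet_ball_2 in the frame of cup between 0 and 0.042 m), for 0.2 s.
At the end, for the whole second after the job is handed in: The cup stands upright in the rest (centre within 6 mm), at rest, with the first two sweets lying inside it; the other two sweets are still in the dispenser and the plunger is back up (all of step 3 and z of each of sweet_ball_3, sweet_ball_4 in the frame of dispenser above 0.11 m and linear speed of cup below 0.02 m/s and linear speed of each of sweet_ball_1, sweet_ball_2 below 0.05 m/s); the robot touches nothing.
It fails at once if the plunger is forced: more than 20 N on it (contact force between any of the fingers, the arm and plunger above 20 N).
It fails at once if a third sweet is let out (not (z of sweet_ball_3 in the frame of dispenser above 0.11 m) or not (z of sweet_ball_4 in the frame of dispenser above 0.11 m)).
It fails at once if the cup is tipped by more than 35 degrees (angle between cup's own z axis and vertical above 0.61 rad).
It fails at once if a bystander is shifted by more than 25 mm (distance of any of bell, box_a, weight_big, bar_a, wrapped_a from where it was at the start of the episode above 0.025 m).
It also fails if it takes over 67 s, if anything falls off the work surface, if the arm or the gripper's body presses on something with over 40 N, if the wrist force passes 120 N, or if a joint passes its speed limit or range.

ROBOT

A 6-joint arm with a two-finger parallel gripper is mounted at the origin on the work surface; the furniture and walls round the work are solid. World frame = base frame: x ahead of the robot, y to its left, z up, the work surface at z = 0. Lengths are in mm, angles in rad, forces in N, time in s.
With the tool pointing down it reaches from about 300 to 850 mm from the base axis. Payload 5.4 kg.
Tool frame: the origin (TCP) lies on the centre line of the jaws, within the pads' length; the fingertips stand 22 mm ahead of it and the grasp point (between the pads) lies 3 mm ahead of it (tip_reach is the distance from the TCP to the fingertips, in mm); z points along the fingers, y is the line along which they close (so a half turn about z gives the same grasp; the last joint's range is limited). The gripper opens to 85 mm and grips with 20 to 120 N. Pads are 22 mm wide; open, the fingers measure 114 mm over their backs; the gripper's body (76 mm by 85 mm) begins 54 mm behind the grasp point. The pads swing forward as they close: fully open they stand 13 mm farther back than shut.
Start: joints at [-1.38, 0.158, 1.597, -0, 1.386, -0.21], TCP at [224.315, -529.424, 253.299] pointing down, gripper open.
Joint ranges: [-2.91, 2.91], [-0.94, 2.29], [0.18, 2.7], [-1.29, 4.43], [0.17, 2.64], [-3, 3]. Speed limits (rad/s): [2.57, 2.57, 3.14, 3.14, 3.14, 3.14].

INTERFACE

Orientations are given as a 3x3 rotation matrix whose columns are the frame's x, y, z axes.
In Python, from station import * gives the robot as it stands.
- The arm moves only by the shell command python3 -m pendant 'ROWS' [OPENING] [FORCE]. ROWS is JSON, a list of rows, each a list of 6 numbers: the shift along the tool's x, y, z in mm, then the turn, a rotation vector about the tool's x, y, z in degrees. In form: [[x, y, z, ax, ay, az], ...]. A call has 1 to 5 rows; each row shifts and turns the commanded pose from where the row before left it, along the tool's axes as they then stand; what a row does not reach is not made up. A row lasts 1/10 s, in which the tool goes at most 50 mm and 8.59 degrees, less where a joint would pass 70% of its speed; a pose out of reach is approached as far as the arm can. A call with a gripper value outside its range is refused whole. OPENING is the finger opening in mm, from 0 to 85.4, set as the call begins (- or left out, the last holds). The fingers move at their own pace and stop on an object; FORCE is the grip in N (left out, the last holds). Time passes only in rows, so rows that do not move let the fingers close. It gives the time, the measured TCP pose, the force, the opening and the grip force at its end, in the units of the state.
- get_obs(): the state, without advancing time (a new reading comes with each control period).
- read_camera(name): name is "scene" or "top" or "wrist"; returns the picture (420x560x3 uint8, red, green, blue); there is no depth.
- camera_params(name): a dict with "mtx" (3x3 intrinsics, pixels), "k1" (the pictures are not rectified: a ray, as slopes to the right and down, at radius r is drawn at 1 + k1 r^2 times it, then the intrinsics apply), "camera_from_world" (4x4, takes a point from world to camera coordinates). Camera axes: x right, y down, z forward; pixel columns grow to the right and rows downward; lengths in mm; the calibration is good to about 2 mm. A picture is of the moment at which its call begins: read the wrist's pose just before it. camera_params takes no time and is no camera call; for the wrist camera it gives the pose at the moment of the call.
- finish_job(): hands the job in; it is judged then, once.
Trained networks look in the newest picture that a camera, given by its name, has taken for a name from the list of things; names that differ only in an ending like _2 or _b are one class to them, and where a whole thing is asked for, a point or a joint stands for the part that bears it (a point fixed in the world has none). Each returns a list of dicts, best first, with "p" (0 to 1); they miss things now and then, are a little off and sometimes report something else, mostly with a low value. They report only what shows in the picture. A call takes as long as a camera call. They do not tell look-alikes from the thing itself.
- boxes_of(camera, query): "position" ([x, y, z] in mm, in world coordinates, good to about 4 mm: the middle of the surface that is visible of it).
- regions_of(camera, query): "mask" (420x560 bool, what is visible of it).
- landmark_of(camera, query): "position" ([x, y, z] in mm, in world coordinates, good to about 4 mm: a listed point, or the origin of a listed thing).
The state is a dict: "time": time; "qpos": joint angles; "qvel": joint speeds; "joint_efforts": joint torques, N m; "position": TCP position; "tcp_rot": TCP orientation; "wrist_force": force on the tool from outside, world axes, zero at the start; "ft_torque": the same for the moment, N m; "gripper_width": finger opening in mm; "grasp_force": force on a finger pad.
Only numpy, scipy, OpenCV 4.12 (cv2) and the standard library are available. Lean on these libraries where they do the work, as an engineer would, in place of code of your own. Each camera call takes 0.05 s, during which the arm holds its last target. There are 200 camera calls.

## Working session

There is one attempt and no reset: what is moved stays moved. The work goes in short steps, Python scripts to look and compute and a shell command to move; the robot and the scene stay as the last step left them, time stands still between calls to the robot, and variables do not carry over. Pictures are saved under pics/ and viewed, at most 10 in all, crops included, and the job is handed in when it is done.

```bash
mkdir -p pics; ls
cat > h.py <<'E'
from station import *
import numpy as np, cv2
np.set_printoptions(precision=1,suppress=True)
def snap(c,f):
    im=read_camera(c); cv2.imwrite('pics/'+f,im[:,:,::-1]); return im
def st():
    o=get_obs(); print('t',round(o['time'],2),'p',np.array(o['position']),'w',o['gripper_width']); print(np.array(o['tcp_rot']).round(3).tolist()); return o
E
python3 - <<'E'
from h import *
a=snap('scene','s0.png'); b=snap('top','t0.png')
st()
for c in ['scene','top']:
  for q in ['cup','dispenser','chute_lip','cup_rest','plunger','bell']:
    print(c,q,[(round(r['p'],2),np.array(r['position'])) for r in landmark_of(c,q)][:4])
  print('box cup',[(round(r['p'],2),np.array(r['position'])) for r in boxes_of(c,'cup')][:4])
E
```

```text
pics
t 0.1 p [ 224.2 -528.9  252.4] w 85.2849067181639
[[0.921, 0.39, -0.0], [0.39, -0.921, 0.002], [0.0, -0.002, -1.0]]
scene cup [(0.83, array([348.7, 392. ,  -4.1]))]
scene dispenser [(0.85, array([606.7,  88.9,  10.2]))]
scene chute_lip []
scene cup_rest []
scene plunger [(0.45, array([663.4,  76.7, 255.7]))]
scene bell [(0.51, array([ 452.1, -259.6,    1.3]))]
box cup [(0.76, array([346.4, 395. ,  25.5])), (0.44, array([625.3,  59. , 156.4]))]
top cup [(0.73, array([352.1, 391.6,   2.1])), (0.68, array([445.9, 467. ,  -2.3])), (0.59, array([449.6, 279.7,   2. ])), (0.4, array([ 483.2, -412.6,   -3.4]))]
top dispenser [(0.89, array([606.5,  91.2,   8.2]))]
top chute_lip [(0.72, array([514.7,  95.4,  67.5]))]
top cup_rest [(0.82, array([495.5, 104.4,   9.3]))]
top plunger [(0.7, array([669.6,  80.4, 253.5])), (0.37, array([513.4,  97.6,  69.2]))]
top bell [(0.63, array([ 455.3, -255.8,   -1.2]))]
box cup [(0.84, array([444.8, 473.2,  12.9])), (0.55, array([347.6, 398.3,  11.9])), (0.53, array([449.3, 286.3,   7.5]))]
```

View pics/s0.png

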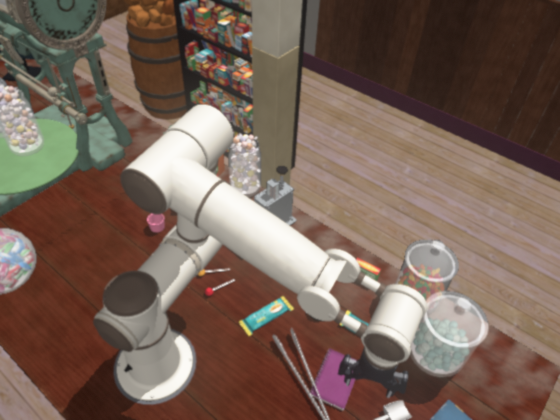

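View pics/t0.png

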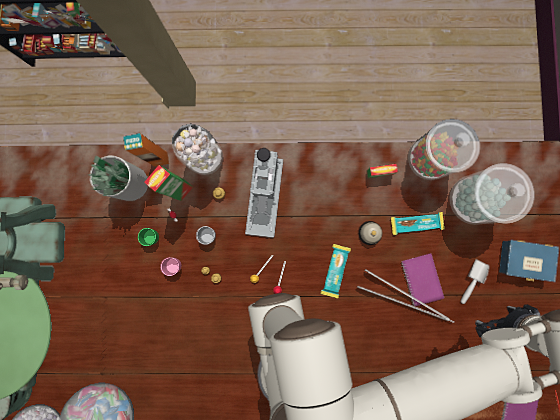

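Run:
```python
from h import *
for c in ['scene','top']:
  P=camera_params(c)
  def px(p):
    q=(np.array(P['camera_from_world'])@np.r_[p,1])[:3]; s=q[:2]/q[2]; s=s*(1+P['k1']*(s@s)); return (np.array(P['mtx'])@np.r_[s,1])[:2]
  for p in [(350,392,20),(446,467,20),(450,280,20),(483,-412,20),(496,104,9),(669,80,254),(606,90,5)]: print(c,p,px(p))
```

```text
scene (350, 392, 20) [156. 223.]
scene (446, 467, 20) [162.4 198.6]
scene (450, 280, 20) [198.2 222.6]
scene (483, -412, 20) [367.7 329.4]
scene (496, 104, 9) [243.4 242.1]
scene (669, 80, 254) [282.6 167.7]
scene (606, 90, 5) [266.8 226.8]
top (350, 392, 20) [171.9 266.4]
top (446, 467, 20) [149.4 236.9]
top (450, 280, 20) [206.4 235.3]
top (483, -412, 20) [418.7 223.5]
top (496, 104, 9) [260.6 220.9]
top (669, 80, 254) [263.6 153.2]
top (606, 90, 5) [264.8 187.8]
```

The steel cup is at about (205,235) in the top view, which is world (450,280). The green cup at (148,237) and the pink one at (171,267) are decoys. The dispenser is centred near (262,190), with its knob at (263,155) and the rest near (261,220). I'll move there now.

```bash
R='[[25,-33.5,-3,0,0,0],[25,-33.5,-3,0,0,0],[25,-33.5,-3,0,0,0],[25,-33.5,-3,0,0,0],[25,-33.5,-3,0,0,0]]'
python3 -m pendant '[[25,-33,-3,0,0,0],[25,-33,-3,0,0,0],[25,-33,-3,0,0,0],[25,-33,-3,0,0,0],[25,-33,-3,0,0,0]]' 85
python3 -m pendant '[[25,-33,-3,0,0,0],[25,-33,-3,0,0,0],[25,-33,-3,0,0,0],[25,-33,-3,0,0,0],[25,-33,-3,0,0,0]]'
python3 -m pendant '[[25,-33,-3,0,0,0],[25,-33,-3,0,0,0],[25,-33,-3,0,0,0],[25,-33,-3,0,0,0],[25,-33,-3,0,0,0]]'
python3 -m pendant '[[25,-33,-3,0,0,0],[25,-33,-3,0,0,0],[25,-33,-3,0,0,0],[0,0,0,0,0,7.5],[0,0,0,0,0,7.5]]'
python3 -m pendant '[[0,0,0,0,0,7.5],[0,0,0,0,0,7.5],[0,0,0,0,0,0]]'
python3 - <<'E'
from h import *
o=st(); print(np.array(o['qpos']).round(2))
P=camera_params('wrist'); print(np.array(P['camera_from_world']),P['mtx'],P['k1'])
snap('wrist','w0.png'); snap('top','t1.png')
for c in ['wrist','top']:
  for q in ['cup','dispenser','chute_lip','cup_rest','plunger','weight_big','bell']:
    print(c,q,[(round(r['p'],2),np.array(r['position'])) for r in landmark_of(c,q)][:4])
E
```

```text
time: 1.3
position: [275.2, -327.2, 268.4]
tcp_rot: [[0.921, 0.39, 0.0], [0.39, -0.921, -0.0], [0.0, 0.0, -1.0]]
wrist_force: [0.4, -0.7, 0.4]
gripper_width: 84.8
grasp_force: 0.0
time: 1.8
position: [325.8, -126.5, 283.6]
tcp_rot: [[0.921, 0.389, 0.001], [0.389, -0.921, -0.001], [0.001, 0.001, -1.0]]
wrist_force: [1.0, -0.5, 0.6]
gripper_width: 84.8
grasp_force: 0.0
time: 2.3
position: [376.6, 74.5, 298.8]
tcp_rot: [[0.921, 0.39, 0.001], [0.39, -0.921, -0.0], [0.001, 0.001, -1.0]]
wrist_force: [0.1, -0.9, 0.4]
gripper_width: 84.8
grasp_force: 0.0
time: 2.8
position: [406.8, 194.4, 307.3]
tcp_rot: [[0.991, 0.136, -0.0], [0.136, -0.991, -0.0], [-0.0, 0.0, -1.0]]
wrist_force: [0.5, -0.9, 0.3]
gripper_width: 85.0
grasp_force: 0.0
time: 3.1
position: [406.9, 193.1, 307.4]
tcp_rot: [[0.992, -0.123, 0.0], [-0.123, -0.992, 0.0], [0.0, -0.0, -1.0]]
wrist_force: [0.9, 0.3, -0.3]
gripper_width: 85.0
grasp_force: 0.0
t 3.1 p [406.9 193.1 307.4] w 84.97509437300837
[[0.992, -0.123, 0.0], [-0.123, -0.992, 0.0], [0.0, -0.0, -1.0]]
[ 0.2 -0.2  1.9 -0.   1.5  1.9]
[[ -0.1  -1.    0.  240.4]
 [ -1.  
[... 193 characters left out ...]
.4,  -3.2])), (0.87, array([353.5, 391.4,  -3.7]))]
wrist dispenser [(0.75, array([518.6,  97.6,  69.6]))]
wrist chute_lip [(0.75, array([520.9,  97.5,  70.5]))]
wrist cup_rest [(0.64, array([495.9, 105.4,  12.3]))]
wrist plunger []
wrist weight_big [(0.6, array([584. , 244.1,   1.1]))]
wrist bell []
top cup [(0.87, array([445.9, 468. ,  -2.7])), (0.42, array([447.3, 281.5,   0.2]))]
top dispenser [(0.83, array([608.4,  92.3,   7.1]))]
top chute_lip [(0.76, array([517.3,  96. ,  70.9]))]
top cup_rest [(0.88, array([496.3, 103.2,  12.1]))]
top plunger [(0.47, array([668.5,  80.8, 252. ]))]
top weight_big [(0.52, array([592.4, 244.8,   2.5]))]
top bell [(0.69, array([ 457.8, -253.5,   -0.4]))]
```

View pics/w0.png

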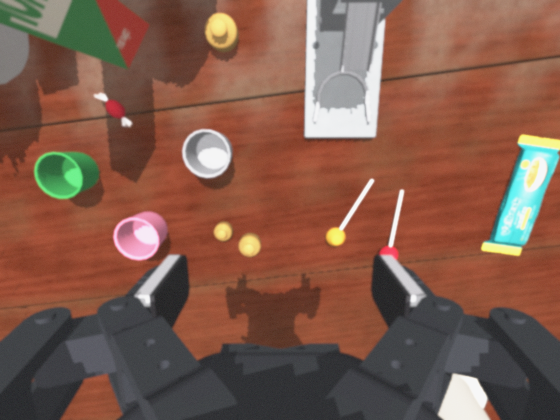

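The wrist view shows the steel cup's rim at about (207,152). The base plate's front corners are at (304,137) and (377,138), the fence is around (343,95), and the chute is at (362,35). The base edges run nearly parallel to tool x.

```bash
cat >> h.py <<'E'
def ray(c,u,v,P=None):
    P=P or camera_params(c); M=np.array(P['camera_from_world']); K=np.array(P['mtx'])
    s=cv2.undistortPoints(np.array([[[u,v]]],float),K,np.array([P['k1'],0,0,0,0]))[0,0]
    R=M[:3,:3]; return -R.T@M[:3,3], R.T@np.r_[s,1]
def at(c,u,v,z):
    o,d=ray(c,u,v); return o+d*(z-o[2])/d[2]
def tri(a,b):
    A=np.zeros((3,3)); y=np.zeros(3)
    for o,d in (a,b):
        d=d/np.linalg.norm(d); Q=np.eye(3)-np.outer(d,d); A+=Q; y+=Q@o
    return np.linalg.solve(A,y)
def px(c,p):
    P=camera_params(c); q=(np.array(P['camera_from_world'])@np.r_[p,1])[:3]; s=q[:2]/q[2]; s=s*(1+P['k1']*(s@s)); return (np.array(P['mtx'])@np.r_[s,1])[:2]
E
python3 - <<'E'
from h import *
im=cv2.imread('pics/w0.png')
cv2.imwrite('pics/w0c.png',np.hstack([cv2.resize(im[110:200,160:250],(540,540),interpolation=cv2.INTER_CUBIC)]))
print('rim',at('wrist',207.5,152,45))
for u,v in [(304,137),(377,138),(307.5,20),(381,50)]: print((u,v),at('wrist',u,v,10))
for c in ['wrist','top']:
  for r in regions_of(c,'cup'):
    m=r['mask']; ys,xs=np.nonzero(m); print(c,round(r['p'],2),xs.min(),xs.max(),ys.min(),ys.max(),m.sum())
E
```

```text
rim [450.1 276.5  45. ]
(304, 137) [451.8 154.3  10. ]
(377, 138) [438.7  58.4  10. ]
(307.5, 20) [587.9 136.3  10. ]
(381, 50) [544.2  49.6  10. ]
wrist 0.89 114 166 211 258 1826
wrist 0.85 34 98 152 197 2374
wrist 0.66 183 231 130 176 1814
top 0.72 138 158 228 245 301
top 0.54 392 443 213 234 750
top 0.47 200 209 227 230 32
```

View pics/w0c.png

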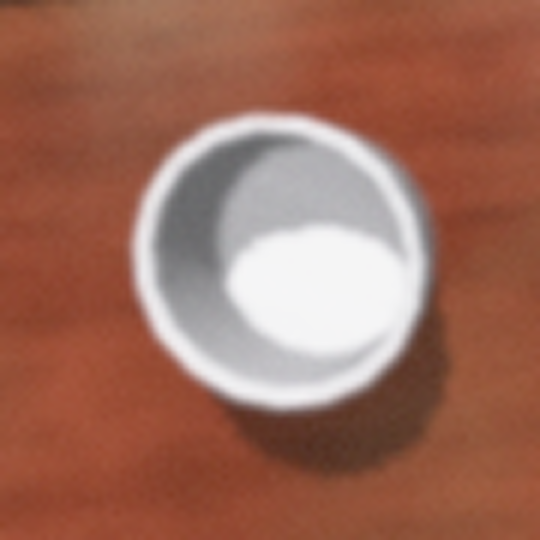

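```bash
python3 -m pendant '[[10,-30,30,0,0,0],[10,-30,30,0,0,0],[10.8,-29.3,30,0,0,0],[0,0,40,0,0,0],[0,0,0,0,0,0]]' 85
python3 - <<'E'
from h import *
o=st(); im=snap('wrist','w1.png')
for r in regions_of('wrist','cup'):
    m=r['mask']; ys,xs=np.nonzero(m); print(round(r['p'],2),xs.min(),xs.max(),ys.min(),ys.max(),m.sum())
print(px('wrist',(448.5,278,45)),px('wrist',(493,103,10)))
E
```

```text
time: 4.5
position: [444.5, 277.1, 171.4]
tcp_rot: [[0.993, -0.121, -0.012], [-0.121, -0.993, -0.004], [-0.011, 0.005, -1.0]]
wrist_force: [-1.9, -0.5, -1.3]
gripper_width: 84.8
grasp_force: 0.0
t 4.5 p [444.5 277.1 171.4] w 84.78291618791457
[[0.993, -0.121, -0.012], [-0.121, -0.993, -0.004], [-0.011, 0.005, -1.0]]
0.88 19 111 191 262 4969
0.83 240 310 162 232 3875
0.65 173 205 272 341 1241
0.52 410 559 0 171 20547
[278.2 204. ] [464.9 123.8]
```

View pics/w1.png

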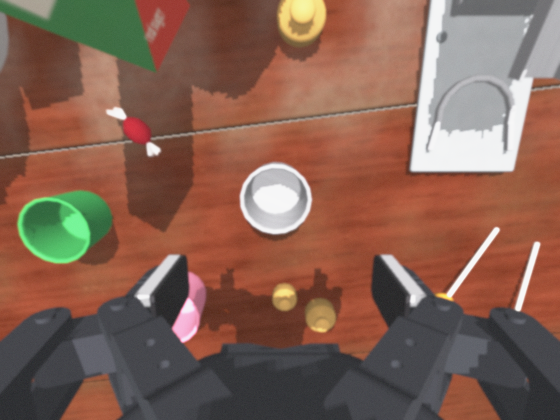

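The cup rim is centred at (275.5,197.5). The base front corners are at (411,170) and (515,171), and the horseshoe's back arc is near (473,80).

Run:
```python
from h import *
o=st(); print('cam',ray('wrist',280,210)[0])
print('rim',at('wrist',275.5,197.5,45))
for u,v in [(411,170.5),(515,171.5),(430,20),(527,79)]: print((u,v),at('wrist',u,v,10))
```

```text
t 4.6 p [448.1 277.7 177.5] w 85.0958545653897
[[0.992, -0.123, -0.001], [-0.123, -0.992, -0.001], [-0.001, 0.001, -1.0]]
cam [514.2 268.8 298.1]
rim [454.4 279.6  45. ]
(411, 170.5) [456.4 151.4  10. ]
(515, 171.5) [443.5  54.9  10. ]
(430, 20) [580.5 134.9  10. ]
(527, 79) [524.2  51.3  10. ]
```

Run:
```python
from h import *
o=st(); im=snap('wrist','w2.png')
c=im[:].astype(np.uint8)
for r in regions_of('wrist','cup')[:3]:
    ys,xs=np.nonzero(r['mask']); u=(xs.min()+xs.max())/2;v=(ys.min()+ys.max())/2
    print(round(r['p'],2),u,v,xs.ptp() if hasattr(xs,'ptp') else np.ptp(xs),at('wrist',u,v,45))
g=cv2.cvtColor(im,cv2.COLOR_RGB2GRAY)
# base plate: bright grey, low saturation in right part
hsv=cv2.cvtColor(im,cv2.COLOR_RGB2HSV)
m=((hsv[...,1]<40)&(g>100)).astype(np.uint8); m[:,:395]=0; m[250:]=0
n,l,s,_=cv2.connectedComponentsWithStats(m); k=1+s[1:,4].argmax(); m=(l==k)
for v in (120,135,150,160):
    xs=np.nonzero(m[v])[0]; print(v,xs.min(),xs.max(),at('wrist',xs.min(),v,10),at('wrist',xs.max()+1,v,10))
for u in (420,440,480,500):
    ys=np.nonzero(m[:,u])[0]; print(u,ys.max(),at('wrist',u,ys.max()+1,10))
print([(round(r['p'],2),r['position']) for r in landmark_of('wrist','cup_rest')+landmark_of('wrist','chute_lip')])
```

```text
t 4.6 p [448.1 277.7 177.5] w 85.0958545653897
[[0.992, -0.123, -0.001], [-0.123, -0.992, -0.001], [-0.001, 0.001, -1.0]]
0.84 277.5 201.0 67 [452.9 279.   45. ]
0.71 73.5 229.0 89 [449.7 459.6  45. ]
0.61 190.5 307.5 35 [360.2 373.4  45. ]
120 414 520 [504.4 148.   10. ] [492.4  52.3  10. ]
135 412 517 [491.3 149.9  10. ] [479.3  54.   10. ]
150 411 514 [477.7 151.   10. ] [465.8  55.6  10. ]
160 409 512 [468.7 152.9  10. ] [456.7  56.7  10. ]
420 175 [452.2 142.8  10. ]
440 175 [449.8 124.   10. ]
480 175 [445.2  86.5  10. ]
500 175 [442.9  67.8  10. ]
[(0.81, [496.6, 102.7, 12.4]), (0.91, [520.9, 96.3, 70.2])]
```

```bash
python3 -m pendant '[[3,-1.5,28,0,0,0],[0,0,28,0,0,0],[0,0,28,0,0,0],[0,0,28,0,0,0],[0,0,26,0,0,0]]' 85
python3 -m pendant '[[0,0,0,0,0,0],[0,0,0,0,0,0]]'
python3 -m pendant '[[0,0,0,0,0,0],[0,0,0,0,0,0],[0,0,0,0,0,0],[0,0,0,0,0,0],[0,0,0,0,0,0]]' 40 30
python3 -m pendant '[[0,0,0,0,0,0],[0,0,0,0,0,0],[0,0,0,0,0,0]]'
```

```text
time: 5.3
position: [452.8, 279.2, 39.9]
tcp_rot: [[0.992, -0.123, 0.003], [-0.123, -0.992, 0.001], [0.003, -0.001, -1.0]]
wrist_force: [-0.3, -0.2, 0.7]
gripper_width: 85.3
grasp_force: 0.0
time: 5.5
position: [452.5, 279.2, 40.7]
tcp_rot: [[0.992, -0.123, 0.002], [-0.123, -0.992, 0.0], [0.001, -0.001, -1.0]]
wrist_force: [-0.2, -0.6, 0.1]
gripper_width: 85.2
grasp_force: 0.0
time: 6.0
position: [453.2, 279.5, 41.8]
tcp_rot: [[0.992, -0.122, 0.003], [-0.122, -0.992, 0.001], [0.003, -0.001, -1.0]]
wrist_force: [-1.8, -2.5, 7.7]
gripper_width: 55.8
grasp_force: 30.4
time: 6.3
position: [453.2, 279.5, 41.8]
tcp_rot: [[0.992, -0.122, 0.003], [-0.122, -0.992, 0.001], [0.003, -0.001, -1.0]]
wrist_force: [-1.5, -1.0, 7.9]
gripper_width: 55.5
grasp_force: 30.4
```

```bash
python3 -m pendant '[[0,0,-10,0,0,0],[0,0,-20,0,0,0],[0,0,-20,0,0,0],[0,0,-10,0,0,0],[0,0,0,0,0,0]]'
python3 -m pendant '[[-1,17,0,0,0,0],[-2,34,0,0,0,0],[-2,40,0,0,0,0],[-2,40,0,0,0,0],[-2,40,0,0,0,0]]'
python3 -m pendant '[[0,0,0,0,0,0],[0,0,0,0,0,0],[0,0,0,0,0,0]]'
python3 - <<'E'
from h import *
o=st(); im=snap('wrist','w3.png')
g=cv2.cvtColor(im,cv2.COLOR_RGB2GRAY)
print([(round(r['p'],2),r['position']) for r in landmark_of('wrist','cup_rest')+landmark_of('wrist','chute_lip')])
for r in regions_of('wrist','cup')[:3]:
    ys,xs=np.nonzero(r['mask']); print(round(r['p'],2),xs.min(),xs.max(),ys.min(),ys.max())
E
```

```text
time: 6.8
position: [453.0, 279.6, 101.5]
tcp_rot: [[0.992, -0.122, 0.004], [-0.122, -0.992, 0.001], [0.004, -0.002, -1.0]]
wrist_force: [1.0, 0.4, -1.3]
gripper_width: 55.6
grasp_force: 32.3
time: 7.3
position: [420.5, 109.2, 98.4]
tcp_rot: [[0.993, -0.122, -0.001], [-0.122, -0.993, -0.0], [-0.001, 0.0, -1.0]]
wrist_force: [0.3, 0.5, -0.9]
gripper_width: 55.7
grasp_force: 32.4
time: 7.6
position: [421.5, 111.1, 99.0]
tcp_rot: [[0.993, -0.122, -0.001], [-0.122, -0.993, 0.0], [-0.001, -0.0, -1.0]]
wrist_force: [0.4, 0.0, -1.8]
gripper_width: 55.6
grasp_force: 32.5
t 7.6 p [421.5 111.1  99. ] w 55.579587695630615
[[0.993, -0.122, -0.001], [-0.122, -0.993, 0.0], [-0.001, -0.0, -1.0]]
[(0.77, [497.6, 104.0, 11.5]), (0.67, [518.3, 95.7, 69.6])]
0.93 214 345 210 348
```

View pics/w3.png

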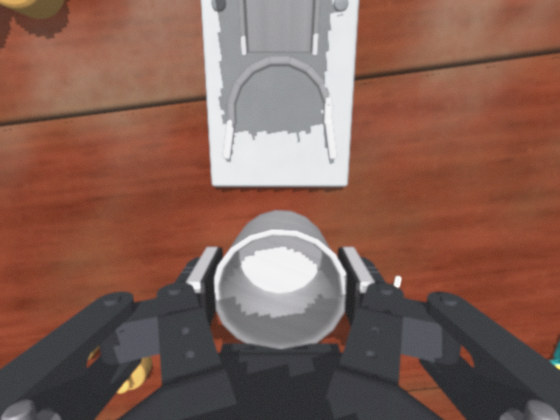

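The held cup's rim spans u 214–345 (centre 279.5). The plate spans u 211–348 (centre 279.5) and the fence is at 229–331, so the cup is lined up sideways. Next I'll fit the rim's height and fore-aft offset.

Run:
```python
from h import *
from scipy.optimize import least_squares
im=cv2.imread('pics/w3.png'); o=st(); p=np.array(o['position']); R=np.array(o['tcp_rot'])
# rim outer: measured: left 214.5, right 346, top edge row of front rim ~229.5, fore points
obs=[214.5,345.5,229]
def f(x):
    t=np.linspace(0,2*np.pi,73)
    q=np.array([px('wrist',p+R[:,0]*(x[0]+29.5*np.cos(a))+R[:,1]*(x[2]+29.5*np.sin(a))+R[:,2]*x[1]) for a in t])
    return q
def res(x):
    q=f(x); return np.array([q[:,0].min(),q[:,0].max(),q[:,1].min()])-obs
s=least_squares(res,[0,0,0],diff_step=1e-3,x_scale=10); print('dx, dz(down), dy of rim centre rel TCP',s.x,'rim z',p[2]-s.x[1])
for u,v in [(213,187),(347,187),(209,90),(354,90),(280,58),(280,66),(230,158),(331,158),(245,53),(315,53)]: print((u,v),at('wrist',u,v,10)@R[:,0]-p@R[:,0],at('wrist',u,v,10)@R[:,1]-p@R[:,1])
```

```text
t 7.8 p [421.7 111.3  99.2] w 55.75579052520719
[[0.993, -0.121, -0.0], [-0.121, -0.993, 0.0], [-0.0, -0.0, -1.0]]
dx, dz(down), dy of rim centre rel TCP [-6.3  3.2  1. ] rim z 96.01119318942165
(213, 187) 23.984789751117376 -45.54658396595019
(347, 187) 24.03990318633572 47.55294725301842
(209, 90) 87.14178049371304 -44.464823286400076
(354, 90) 87.19701298291761 48.29119783641319
(280, 58) 105.87261006139545 0.938908720719553
(280, 66) 101.29582360704308 0.9424573352131347
(230, 158) 43.995764354995174 -32.89014864355522
(331, 158) 44.0366432299935 35.54203163756769
(245, 53) 108.68079771986095 -20.794400811260346
(315, 53) 108.70822626072061 22.66825572649475
```

```bash
python3 -m pendant '[[0,0,17,0,0,0],[0,0,20,0,0,0],[20,0,0,0,0,0],[20,0,0,0,0,0],[20,0,0,0,0,0]]'
python3 -m pendant '[[0,0,0,0,0,0],[0,0,0,0,0,0],[0,0,0,0,0,0]]'
for i in 1 ; do python3 -m pendant '[[0,0,2,0,0,0],[0,0,0,0,0,0]]'; done
python3 -m pendant '[[0,0,2,0,0,0],[0,0,0,0,0,0]]'
```

```text
time: 8.3
position: [481.8, 103.7, 62.0]
tcp_rot: [[0.993, -0.121, -0.0], [-0.121, -0.993, 0.0], [-0.0, -0.0, -1.0]]
wrist_force: [-0.1, -0.2, -0.4]
gripper_width: 55.7
grasp_force: 32.6
time: 8.6
position: [480.0, 103.5, 61.8]
tcp_rot: [[0.993, -0.122, -0.002], [-0.122, -0.993, 0.0], [-0.002, 0.0, -1.0]]
wrist_force: [-1.0, 0.7, 0.5]
gripper_width: 55.8
grasp_force: 32.6
time: 8.8
position: [480.4, 103.3, 59.9]
tcp_rot: [[0.993, -0.122, -0.001], [-0.122, -0.993, 0.0], [-0.001, 0.0, -1.0]]
wrist_force: [-0.3, 0.3, -1.5]
gripper_width: 55.4
grasp_force: 32.6
time: 9.0
position: [480.8, 103.1, 58.0]
tcp_rot: [[0.992, -0.122, -0.001], [-0.122, -0.992, 0.0], [-0.001, 0.0, -1.0]]
wrist_force: [-0.3, -0.1, -1.1]
gripper_width: 55.7
grasp_force: 32.6
```

```bash
python3 -m pendant '[[0,0,2,0,0,0],[0,0,0,0,0,0]]' | grep -E 'pos|wrist'
python3 -m pendant '[[0,0,1.5,0,0,0],[0,0,0,0,0,0]]'| grep -E 'pos|wrist'
python3 -m pendant '[[0,0,1,0,0,0],[0,0,0,0,0,0]]'| grep -E 'pos|wrist'
```

```text
position: [481.0, 103.1, 56.0]
wrist_force: [0.6, 0.2, -1.3]
position: [481.1, 103.1, 54.6]
wrist_force: [-0.6, 0.8, -0.7]
position: [481.2, 103.1, 53.7]
wrist_force: [-0.9, -0.1, -1.6]
```

```bash
python3 -m pendant '[[0,0,1,0,0,0],[0,0,0,0,0,0]]' | grep -E 'pos|wrist'
python3 -m pendant '[[0,0,1,0,0,0],[0,0,0,0,0,0]]'| grep -E 'pos|wrist'
```

```text
position: [481.3, 103.1, 53.6]
wrist_force: [-3.6, 0.2, 7.0]
position: [481.4, 103.1, 53.5]
wrist_force: [-7.6, -0.6, 16.7]
```

```bash
python3 -m pendant '[[0,0,1,0,0,0],[0,0,0,0,0,0]]'| grep -E 'pos|wrist'
```

```text
position: [481.6, 103.1, 53.4]
wrist_force: [-11.6, -1.0, 24.8]
```

```bash
python3 -m pendant '[[0,0,-4,0,0,0],[4,0,0,0,0,0],[4,0,0,0,0,0],[4,0,0,0,0,0],[0,0,0,0,0,0]]' | grep -E 'pos|wrist'
python3 -m pendant '[[2,0,0,0,0,0],[0,0,0,0,0,0]]'| grep -E 'pos|wrist'
python3 - <<'E'
from h import *
st(); snap('wrist','w4.png')
E
```

```text
position: [493.7, 101.4, 54.6]
wrist_force: [0.1, -0.5, -0.9]
position: [495.2, 101.3, 54.6]
wrist_force: [0.3, 0.5, -1.3]
t 10.9 p [495.2 101.3  54.6] w 55.51215590710704
[[0.992, -0.123, -0.0], [-0.123, -0.992, 0.0], [-0.0, 0.0, -1.0]]
```

View pics/w4.png

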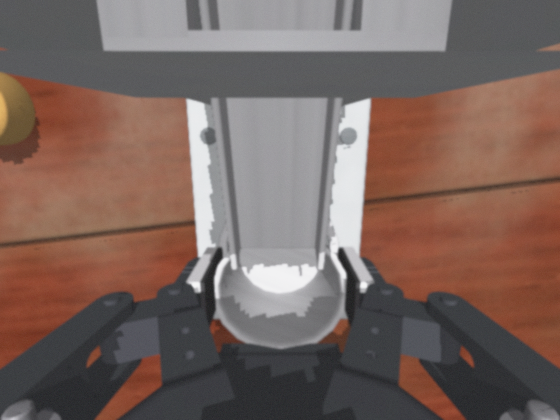

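The chute lip now overlaps the cup's rear rim (row ~248, u 233–327) and is centred on it. I'll push on until the fence is felt.

```bash
python3 -m pendant '[[1.5,0,0,0,0,0],[0,0,0,0,0,0]]'| grep -E 'pos|wrist'
python3 -m pendant '[[1.5,0,0,0,0,0],[0,0,0,0,0,0]]'| grep -E 'pos|wrist'
python3 -m pendant '[[1,0,0,0,0,0],[0,0,0,0,0,0]]'| grep -E 'pos|wrist'
```

```text
position: [496.8, 101.2, 54.8]
wrist_force: [0.5, -0.3, -1.5]
position: [498.3, 101.0, 54.9]
wrist_force: [0.1, -0.3, -0.8]
position: [499.2, 100.9, 54.8]
wrist_force: [0.2, -0.1, -0.8]
```

```bash
python3 -m pendant '[[1,0,0,0,0,0],[0,0,0,0,0,0]]'| grep -E 'pos|wrist'
python3 -m pendant '[[1,0,0,0,0,0],[0,0,0,0,0,0]]'| grep -E 'pos|wrist'
python3 -m pendant '[[1,0,0,0,0,0],[0,0,0,0,0,0]]'| grep -E 'pos|wrist'
```

```text
position: [499.9, 100.9, 54.7]
wrist_force: [-0.8, -0.3, -0.3]
position: [500.7, 100.8, 54.7]
wrist_force: [-2.7, 1.8, 0.0]
position: [501.6, 100.8, 54.7]
wrist_force: [-5.0, 1.8, 3.5]
```

```bash
python3 -m pendant '[[-0.5,0,1,0,0,0],[0,0,0.5,0,0,0],[0,0,0,0,0,0]]'| grep -E 'pos|wrist'
python3 -m pendant '[[0,0,0.5,0,0,0],[0,0,0,0,0,0]]'| grep -E 'pos|wrist'
python3 -m pendant '[[0,0,0,0,0,0],[0,0,0,0,0,0],[0,0,0,0,0,0],[0,0,0,0,0,0],[0,0,0,0,0,0]]' 85
python3 - <<'E'
from h import *
st(); snap('wrist','w5.png')
E
```

```text
position: [501.4, 100.8, 54.3]
wrist_force: [-8.7, 2.6, 12.1]
position: [501.5, 100.8, 54.3]
wrist_force: [-10.5, 1.5, 16.2]
time: 13.15
position: [501.7, 100.5, 52.7]
tcp_rot: [[0.992, -0.123, 0.0], [-0.123, -0.992, -0.0], [0.0, 0.0, -1.0]]
wrist_force: [0.6, -0.2, -0.3]
gripper_width: 85.0
grasp_force: 0.0
t 13.15 p [501.7 100.5  52.7] w 84.99757458441091
[[0.992, -0.123, 0.0], [-0.123, -0.992, -0.0], [0.0, 0.0, -1.0]]
```

View pics/w5.png

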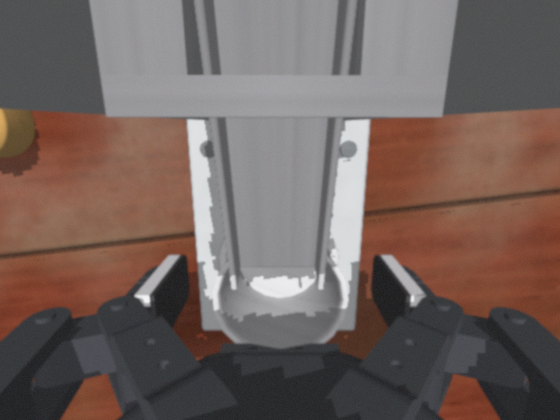

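The cup stands under the lip inside the fence, and the fingers are clear on both sides. I'll back straight out and look again.

```bash
python3 -m pendant '[[-20,0,0,0,0,0],[-30,0,0,0,0,0],[-30,0,-20,0,0,0],[-10,0,-30,0,0,0],[0,0,0,0,0,0]]'| grep -E 'pos|wrist'
python3 -m pendant '[[0,0,0,0,0,0],[0,0,0,0,0,0],[0,0,0,0,0,0]]' 0 | grep -E 'pos|wrist'
python3 - <<'E'
from h import *
st(); snap('wrist','w6.png')
print([(round(r['p'],2),r['position']) for r in landmark_of('wrist','cup_rest')+landmark_of('wrist','cup')])
E
```

```text
position: [413.5, 111.9, 105.8]
wrist_force: [0.6, -0.7, -0.2]
position: [411.9, 111.5, 101.8]
wrist_force: [0.6, 0.2, 0.2]
t 14.0 p [411.9 111.5 101.8] w 43.21402177990987
[[0.992, -0.123, -0.002], [-0.123, -0.992, 0.0], [-0.002, 0.0, -1.0]]
[(0.91, [497.2, 99.5, 13.8])]
```

View pics/w6.png

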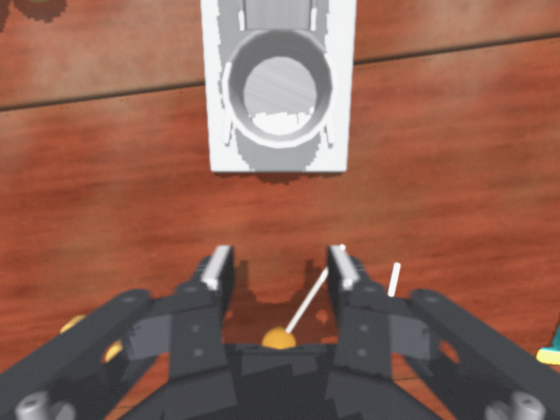

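The cup's rim is centred at u≈279.5 and its front edge is at v≈147. The plate's front edge is at v≈172. The cup looks upright inside the fence.

Run:
```python
from h import *
o=get_obs();p=np.array(o['position']);R=np.array(o['tcp_rot'])
a=lambda u,v,z:((at('wrist',u,v,z)-p)@R)[:2]
for z in (9,12): print(z,'plate',a(211,172,z),a(348,172,z),'rimfront',a(280,147.5,z+45),'L/R',a(223.5,95,z+45),a(335.5,95,z+45))
```

```text
9 plate [ 33.9 -47.2] [34.  48.5] rimfront [54.1  0.9] L/R [ 80.7 -28.3] [80.8 29.6]
12 plate [ 34.4 -46.5] [34.4 47.8] rimfront [54.3  0.9] L/R [ 80.5 -27.7] [80.5 29.1]
```

Cup centre is about 1.5 mm behind the nominal rest centre, against the fence, with lateral offset near 0. Step 1 is met. Next I'll move above the plunger.

```bash
python3 -m pendant '[[0,0,-45,0,0,0],[0,0,-45,0,0,0],[0,0,-45,0,0,0],[0,0,-45,0,0,0],[0,0,-45,0,0,0]]' 0 | grep -E 'pos|wrist'
python3 -m pendant '[[38,0,0,0,0,0],[38,0,0,0,0,0],[38,0,0,0,0,0],[38,0,0,0,0,0],[38,0,0,0,0,0]]' 0 | grep -E 'pos|wrist'
python3 -m pendant '[[0,0,0,0,0,0],[0,0,0,0,0,0],[0,0,0,0,0,0],[0,0,0,0,0,0]]' 0 | grep -E 'pos|wrist|width'
python3 - <<'E'
from h import *
st(); im=snap('wrist','w7.png'); snap('top','t7.png')
for c in('wrist','top'):
  print([(round(r['p'],2),r['position']) for r in landmark_of(c,'plunger')])
  for r in regions_of(c,'plunger')[:2]:
    ys,xs=np.nonzero(r['mask']); print(c,round(r['p'],2),xs.min(),xs.max(),ys.min(),ys.max())
E
```

```text
position: [412.0, 111.6, 329.4]
wrist_force: [1.0, -0.6, 1.1]
position: [602.4, 88.0, 326.9]
wrist_force: [0.3, 0.4, 0.6]
position: [600.1, 88.6, 328.5]
wrist_force: [-0.0, 0.3, -0.7]
gripper_width: 0.0
t 15.55 p [600.1  88.6 328.5] w 0.028448281375403475
[[0.993, -0.122, 0.001], [-0.122, -0.993, 0.0], [0.001, -0.0, -1.0]]
[(0.57, [666.1, 78.2, 250.2])]
wrist 0.88 249 309 94 157
[]
```

View pics/w7.png

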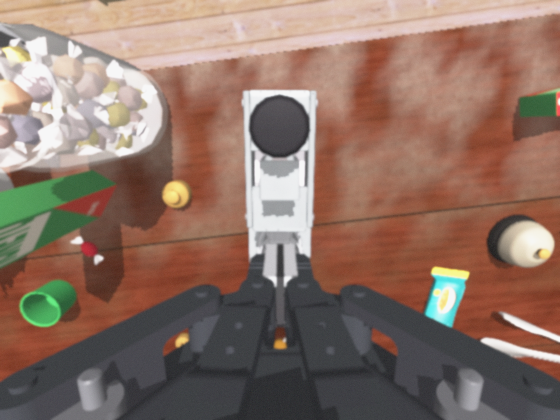

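The knob is centred at (279.5,125.5), about 61 px wide, in line with the fingers at u 280.

Run:
```python
from h import *
o=get_obs();p=np.array(o['position']);R=np.array(o['tcp_rot'])
for z in (245,252,259): print(z,at('wrist',279.5,125.5,z),((at('wrist',279.5,125.5,z)-p)@R)[:2], np.linalg.norm(at('wrist',249,125.5,z-7)-at('wrist',310,125.5,z-7)))
```

```text
245 [665.4  79.8 245. ] [65.3  0.7] 40.40460093102875
252 [665.4  79.8 252. ] [65.4  0.7] 39.0634570287686
259 [665.5  79.8 259. ] [65.4  0.7] 37.72231312650845
```

```bash
python3 -m pendant '[[33,0.5,0,0,0,0],[32,0,0,0,0,0],[0,0,18,0,0,0],[0,0,18,0,0,0],[0,0,0,0,0,0]]' | grep -E 'pos|wrist'
python3 -m pendant '[[0,0,0,0,0,0],[0,0,0,0,0,0]]' | grep -E 'pos|wrist'
python3 -m pendant '[[0,0,2,0,0,0],[0,0,2,0,0,0],[0,0,0,0,0,0]]' | grep -E 'pos|wrist'
python3 -m pendant '[[0,0,2,0,0,0],[0,0,2,0,0,0],[0,0,0,0,0,0]]' | grep -E 'pos|wrist'
python3 -m pendant '[[0,0,2,0,0,0],[0,0,2,0,0,0],[0,0,0,0,0,0]]' | grep -E 'pos|wrist'
python3 -m pendant '[[0,0,2,0,0,0],[0,0,2,0,0,0],[0,0,0,0,0,0]]' | grep -E 'pos|wrist'
```

```text
position: [664.0, 79.9, 288.2]
wrist_force: [-1.3, -0.8, -0.4]
position: [665.7, 79.9, 293.5]
wrist_force: [-0.7, -0.2, -0.0]
position: [665.2, 79.9, 287.8]
wrist_force: [-0.1, 0.3, -0.8]
position: [665.1, 79.9, 283.2]
wrist_force: [-0.0, 1.0, -0.2]
position: [665.1, 79.9, 279.3]
wrist_force: [-0.1, 0.3, 1.5]
position: [665.4, 79.9, 275.8]
wrist_force: [0.4, 0.6, 2.0]
```

```bash
python3 -m pendant '[[0,0,2,0,0,0],[0,0,2,0,0,0],[0,0,0,0,0,0]]' | grep -E 'pos|wrist'
python3 -m pendant '[[0,0,2,0,0,0],[0,0,2,0,0,0],[0,0,0,0,0,0]]' | grep -E 'pos|wrist'
python3 -m pendant '[[0,0,1,0,0,0],[0,0,1,0,0,0],[0,0,0,0,0,0]]' | grep -E 'pos|wrist'
python3 -m pendant '[[0,0,1,0,0,0],[0,0,1,0,0,0],[0,0,0,0,0,0]]' | grep -E 'pos|wrist'
python3 -m pendant '[[0,0,1,0,0,0],[0,0,1,0,0,0],[0,0,0,0,0,0]]' | grep -E 'pos|wrist'
```

```text
position: [665.4, 79.9, 271.7]
wrist_force: [-0.0, -0.4, 1.6]
position: [665.4, 79.9, 268.3]
wrist_force: [-1.9, 0.6, 4.3]
position: [665.4, 79.9, 266.6]
wrist_force: [-1.3, 0.2, 5.3]
position: [665.4, 79.9, 264.6]
wrist_force: [-1.6, 0.3, 5.9]
position: [665.4, 79.9, 262.6]
wrist_force: [-2.2, -0.2, 5.6]
```

```bash
python3 -m pendant '[[0,0,0.8,0,0,0],[0,0,0.7,0,0,0],[0,0,0,0,0,0]]' | grep -E 'pos|wrist'
python3 -m pendant '[[0,0,0.8,0,0,0],[0,0,0.7,0,0,0],[0,0,0,0,0,0]]' | grep -E 'pos|wrist'
```

```text
position: [665.4, 79.9, 261.2]
wrist_force: [-1.0, 0.1, 4.6]
position: [665.4, 79.9, 259.8]
wrist_force: [-2.7, 0.1, 6.1]
```

```bash
python3 -m pendant '[[0,0,0.7,0,0,0],[0,0,0,0,0,0]]' | grep -E 'pos|wrist'
python3 -m pendant '[[0,0,0.7,0,0,0],[0,0,0,0,0,0]]' | grep -E 'pos|wrist'
```

```text
position: [665.4, 79.8, 259.1]
wrist_force: [-3.4, -0.2, 5.3]
position: [665.4, 79.8, 258.4]
wrist_force: [-2.8, 0.8, 6.8]
```

```bash
python3 -m pendant '[[0,0,0.5,0,0,0],[0,0,0,0,0,0]]' | grep -E 'pos|wrist'
python3 -m pendant '[[0,0,0.5,0,0,0],[0,0,0,0,0,0]]' | grep -E 'pos|wrist'
```

```text
position: [665.4, 79.9, 257.9]
wrist_force: [-1.6, -0.6, 6.0]
position: [665.4, 79.9, 257.4]
wrist_force: [-2.1, -0.9, 6.7]
```

```bash
python3 -m pendant '[[0,0,0.5,0,0,0],[0,0,0,0,0,0]]' | grep -E 'pos|wrist'
python3 -m pendant '[[0,0,0.5,0,0,0],[0,0,0,0,0,0]]' | grep -E 'pos|wrist'
```

```text
position: [665.4, 79.9, 256.9]
wrist_force: [-2.6, 0.1, 5.7]
position: [665.4, 79.9, 256.4]
wrist_force: [-2.4, -0.5, 6.5]
```

```bash
python3 -m pendant '[[0,0,0.7,0,0,0],[0,0,0,0,0,0]]' | grep -E 'pos|wrist'
python3 -m pendant '[[0,0,0.6,0,0,0],[0,0,0,0,0,0]]' | grep -E 'pos|wrist'
```

```text
position: [665.4, 79.9, 255.7]
wrist_force: [-2.0, -0.5, 7.2]
position: [665.4, 79.9, 255.2]
wrist_force: [-2.4, 0.9, 6.7]
```

```bash
python3 -m pendant '[[0,0,0.5,0,0,0],[0,0,0,0,0,0]]' | grep -E 'pos|wrist'
```

```text
position: [665.4, 79.9, 254.7]
wrist_force: [-3.0, -0.3, 5.9]
```

```bash
python3 -m pendant '[[0,0,0.7,0,0,0],[0,0,0,0,0,0]]' | grep -E 'pos|wrist'
python3 -m pendant '[[0,0,0.6,0,0,0],[0,0,0,0,0,0]]' | grep -E 'pos|wrist'
```

```text
position: [665.4, 79.9, 254.0]
wrist_force: [-2.4, -0.8, 5.8]
position: [665.4, 79.9, 253.4]
wrist_force: [-2.5, -0.3, 7.3]
```

```bash
python3 -m pendant '[[0,0,0.5,0,0,0],[0,0,0,0,0,0]]' | grep -E 'pos|wrist'
```

```text
position: [665.4, 79.9, 252.9]
wrist_force: [-3.2, 0.1, 6.5]
```

```bash
python3 -m pendant '[[0,0,0.7,0,0,0],[0,0,0,0,0,0]]' | grep -E 'pos|wrist'
python3 -m pendant '[[0,0,0.6,0,0,0],[0,0,0,0,0,0]]' | grep -E 'pos|wrist'
```

```text
position: [665.4, 79.8, 252.2]
wrist_force: [-2.1, 0.2, 6.3]
position: [665.4, 79.9, 251.6]
wrist_force: [-2.6, -0.6, 6.9]
```

```bash
python3 -m pendant '[[0,0,0.7,0,0,0],[0,0,0,0,0,0]]' | grep -E 'pos|wrist'
```

```text
position: [665.4, 79.9, 250.9]
wrist_force: [-1.8, 0.3, 6.4]
```

```bash
python3 -m pendant '[[0,0,0.7,0,0,0],[0,0,0,0,0,0]]' | grep -E 'pos|wrist'
python3 -m pendant '[[0,0,0.6,0,0,0],[0,0,0,0,0,0]]' | grep -E 'pos|wrist'
```

```text
position: [665.4, 79.9, 250.2]
wrist_force: [-1.8, -0.4, 6.2]
position: [665.4, 79.9, 249.6]
wrist_force: [-2.6, 0.0, 6.0]
```

```bash
python3 -m pendant '[[0,0,0.7,0,0,0],[0,0,0,0,0,0]]' | grep -E 'pos|wrist'
```

```text
position: [665.4, 79.9, 249.0]
wrist_force: [-3.0, 0.5, 7.1]
```

```bash
python3 -m pendant '[[0,0,0.7,0,0,0],[0,0,0,0,0,0]]' | grep -E 'pos|wrist'
python3 -m pendant '[[0,0,0.6,0,0,0],[0,0,0,0,0,0]]' | grep -E 'pos|wrist'
```

```text
position: [665.4, 79.9, 248.3]
wrist_force: [-3.3, -0.9, 7.0]
position: [665.4, 79.9, 247.7]
wrist_force: [-3.0, 0.3, 7.6]
```

```bash
python3 -m pendant '[[0,0,0.7,0,0,0],[0,0,0,0,0,0]]' | grep -E 'pos|wrist'
```

```text
position: [665.4, 79.9, 247.6]
wrist_force: [-4.3, -0.0, 9.3]
```

It has bottomed: TCP stopped at 247.6 with 9.3 N. I'll release it and check for the sweet.

```bash
python3 -m pendant '[[0,0,-5,0,0,0],[0,0,-10,0,0,0],[0,0,-10,0,0,0],[0,0,-10,0,0,0],[0,0,-5,0,0,0]]' | grep -E 'pos|wrist'
python3 -m pendant '[[0,0,0,0,0,0],[0,0,0,0,0,0],[0,0,0,0,0,0],[0,0,0,0,0,0],[0,0,0,0,0,0]]' | grep -E 'time|pos|wrist'
python3 - <<'E'
from h import *
im=snap('top','t8.png'); snap('wrist','w8.png')
for q in ('sweet_ball_1','cup','cup_rest','plunger'): print(q,[(round(r['p'],2),np.array(r['position'])) for r in landmark_of('top',q)])
print(px('top',(497,102,57)))
cv2.imwrite('pics/t8c.png',cv2.resize(np.array(cv2.imread('pics/t8.png'))[130:260,200:330],(560,560),interpolation=cv2.INTER_CUBIC))
E
```

```text
position: [665.4, 79.9, 286.8]
wrist_force: [1.4, 0.1, -0.2]
time: 25.05
position: [665.1, 79.8, 285.3]
wrist_force: [0.6, 0.0, 1.3]
sweet_ball_1 []
cup [(0.74, array([605.5,  91.5,   5.9])), (0.66, array([446.5, 470.4,  -4.1])), (0.65, array([350.1, 392.7,   1.1]))]
cup_rest []
plunger [(0.51, array([668. ,  82.4, 253.4]))]
[260.3 219.9]
```

View pics/t8c.png

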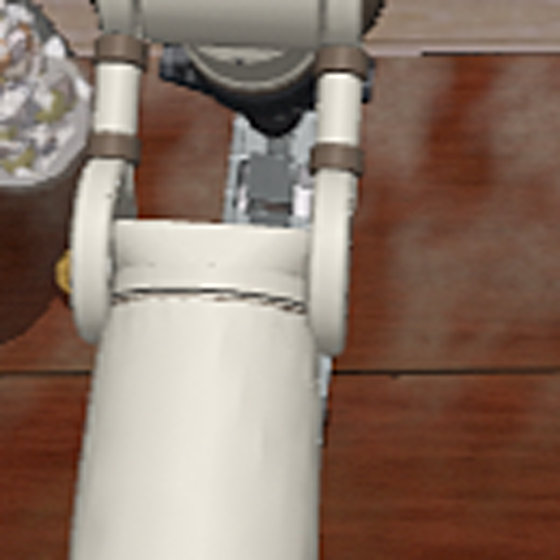

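The arm hides the cup from above in that picture. That was my eleventh view, one over the limit of ten, so I'll view no more and check numerically. I'll pull back so the wrist camera sees the cup.

```bash
python3 -m pendant '[[0,0,-20,0,0,0],[0,0,-20,0,0,0],[-50,0,0,0,0,0],[-50,0,0,0,0,0],[-50,0,0,0,0,0]]' | grep -E 'pos|wrist'
python3 -m pendant '[[-50,0,0,0,0,0],[-30,0,0,0,0,0],[0,0,0,0,0,0],[0,0,0,0,0,0],[0,0,0,0,0,0]]' | grep -E 'time|pos|wrist'
cat > chk.py <<'E'
from h import *
st(); im=snap('wrist','chk.png'); c=px('wrist',(497,102,57)); print('cup px',c)
for q in ('sweet_ball_1','cup','cup_rest'): print(q,[(round(r['p'],2),np.array(r['position'])) for r in landmark_of('wrist',q)])
hsv=cv2.cvtColor(im,cv2.COLOR_RGB2HSV).astype(int)
m=((hsv[...,1]>110)&((hsv[...,0]<8)|(hsv[...,0]>170))).astype(np.uint8)
u,v=c.round().astype(int); w=m[v-25:v+25,u-25:u+25]
n,l,s,ct=cv2.connectedComponentsWithStats(w)
for i in range(1,n):
  if s[i,4]>8: print('red blob',s[i],ct[i]+[u-25,v-25],at('wrist',*(ct[i]+[u-25,v-25]),25))
print('hsv around',hsv[v-16:v+18:4,u-12:u+13:6].tolist())
E
python3 chk.py
```

```text
position: [514.9, 98.3, 325.6]
wrist_force: [-0.7, -0.8, 2.0]
time: 26.35
position: [437.8, 107.8, 326.0]
wrist_force: [-0.1, -0.1, -0.3]
t 26.35 p [437.8 107.8 326. ] w -0.005818389308725511
[[0.992, -0.123, 0.001], [-0.123, -0.992, -0.0], [0.001, -0.0, -1.0]]
cup px [277.9 129.6]
sweet_ball_1 [(0.61, array([492.7, 100.1,  21.6]))]
cup [(0.9, array([355.6, 390.4,  -1.3])), (0.88, array([444.2, 469.7,  -5.9])), (0.65, array([497.7,  96.1,  13.4])), (0.52, array([521. ,  99.7,  72. ]))]
cup_rest []
red blob [ 20  18  13  14 141] [279.4 129.6] [495.8 100.3  25. ]
hsv around [[[120, 5, 186], [150, 2, 124], [130, 5, 168], [113, 6, 159], [105, 7, 140]], [[140, 6, 120], [120, 5, 193], [126, 7, 190], [128, 5, 189], [128, 6, 174]], [[130, 4, 179], [135, 5, 191], [178, 60, 127], [169, 18, 158], [132, 7, 190]], [[126, 7, 193], [172, 19, 150], [0, 164, 109], [1, 158, 102], [120, 5, 193]], [[128, 5, 192], [175, 55, 121], [0, 162, 126], [0, 161, 109], [130, 4, 190]], [[126, 7, 196], [167, 11, 157], [1, 167, 134], [0, 134, 118], [120, 4, 193]], [[120, 5, 189], [120, 4, 215], [0, 10, 150], [140, 4, 172], [135, 2, 215]], [[130, 4, 200], [0, 0, 246], [130, 4, 217], [120, 1, 243], [0, 0, 245]], [[135, 3, 190], [120, 1, 244], [150, 1, 246], [0, 0, 246], [120, 2, 210]]]
```

One red sweet is in the cup (≈(494,100)). On to the second press.

```bash
python3 -m pendant '[[50,0,0,0,0,0],[50,0,0,0,0,0],[50,0,0,0,0,0],[50,0,0,0,0,0],[30,0,0,0,0,0]]' | grep -E 'pos|wrist'
python3 -m pendant '[[0,0,0,0,0,0],[0,0,0,0,0,0],[0,0,20,0,0,0],[0,0,18,0,0,0],[0,0,0,0,0,0]]' | grep -E 'time|pos|wrist'
python3 -m pendant '[[0,0,3,0,0,0],[0,0,3,0,0,0],[0,0,3,0,0,0],[0,0,3,0,0,0],[0,0,0,0,0,0]]' | grep -E 'time|pos|wrist'
```

```text
position: [668.2, 78.9, 324.0]
wrist_force: [-0.3, 0.2, 1.0]
time: 27.55
position: [663.0, 80.3, 285.2]
wrist_force: [-0.2, 0.2, -0.5]
time: 28.05
position: [665.4, 79.9, 275.9]
wrist_force: [0.5, -0.2, 1.6]
```

```bash
python3 -m pendant '[[0,0,2.5,0,0,0],[0,0,2.5,0,0,0],[0,0,2.5,0,0,0],[0,0,2.5,0,0,0],[0,0,0,0,0,0]]' | grep -E 'time|pos|wrist'
python3 -m pendant '[[0,0,2.5,0,0,0],[0,0,2.5,0,0,0],[0,0,2.5,0,0,0],[0,0,2.5,0,0,0],[0,0,0,0,0,0]]' | grep -E 'time|pos|wrist'
```

```text
time: 28.55
position: [665.5, 79.9, 266.1]
wrist_force: [-0.6, 0.2, 3.2]
time: 29.05
position: [665.5, 79.9, 256.3]
wrist_force: [-1.6, -0.3, 4.6]
```

```bash
python3 -m pendant '[[0,0,1.5,0,0,0],[0,0,1.5,0,0,0],[0,0,1.5,0,0,0],[0,0,1.5,0,0,0],[0,0,0,0,0,0]]' | grep -E 'time|pos|wrist'
python3 -m pendant '[[0,0,0.8,0,0,0],[0,0,0,0,0,0]]' | grep -E 'time|pos|wrist'
```

```text
time: 29.55
position: [665.5, 79.9, 250.6]
wrist_force: [-0.8, 0.4, 5.7]
time: 29.75
position: [665.5, 79.9, 250.0]
wrist_force: [-2.1, 0.2, 6.2]
```

```bash
python3 -m pendant '[[0,0,0.7,0,0,0],[0,0,0,0,0,0]]' | grep -E 'time|pos|wrist'
python3 -m pendant '[[0,0,0.5,0,0,0],[0,0,0,0,0,0]]' | grep -E 'time|pos|wrist'
```

```text
time: 29.95
position: [665.5, 79.9, 249.4]
wrist_force: [-2.4, 0.5, 6.4]
time: 30.15
position: [665.5, 79.9, 248.9]
wrist_force: [-2.1, -0.5, 6.9]
```

```bash
python3 -m pendant '[[0,0,0.7,0,0,0],[0,0,0,0,0,0]]' | grep -E 'time|pos|wrist'
python3 -m pendant '[[0,0,0.6,0,0,0],[0,0,0,0,0,0]]' | grep -E 'time|pos|wrist'
```

```text
time: 30.35
position: [665.5, 79.9, 248.3]
wrist_force: [-2.2, -0.0, 6.2]
time: 30.55
position: [665.5, 79.9, 247.7]
wrist_force: [-2.0, -1.2, 6.9]
```

```bash
python3 -m pendant '[[0,0,0.4,0,0,0],[0,0,0,0,0,0]]' | grep -E 'time|pos|wrist'
```

```text
time: 30.75
position: [665.5, 79.9, 247.6]
wrist_force: [-2.4, 0.6, 7.9]
```

```bash
python3 -m pendant '[[0,0,0.2,0,0,0],[0,0,0,0,0,0]]' | grep -E 'time|pos|wrist'
python3 -m pendant '[[0,0,-5,0,0,0],[0,0,-10,0,0,0],[0,0,-10,0,0,0],[0,0,-10,0,0,0],[0,0,-5,0,0,0]]' | grep -E 'pos|wrist'
python3 -m pendant '[[0,0,-20,0,0,0],[0,0,-20,0,0,0],[-50,0,0,0,0,0],[-50,0,0,0,0,0],[-50,0,0,0,0,0]]' | grep -E 'pos|wrist'
python3 -m pendant '[[-50,0,0,0,0,0],[-30,0,0,0,0,0],[0,0,0,0,0,0],[0,0,0,0,0,0],[0,0,0,0,0,0]]' | grep -E 'time|pos|wrist'
python3 -m pendant '[[0,0,0,0,0,0],[0,0,0,0,0,0],[0,0,0,0,0,0],[0,0,0,0,0,0],[0,0,0,0,0,0]]' | grep -E 'time|pos|wrist'
python3 chk.py
```

```text
time: 30.95
position: [665.5, 79.9, 247.6]
wrist_force: [-3.9, 1.0, 9.0]
position: [665.3, 79.8, 286.8]
wrist_force: [0.5, 0.3, -0.2]
position: [514.5, 98.3, 325.0]
wrist_force: [0.5, 0.6, 1.1]
time: 32.45
position: [437.6, 107.8, 325.8]
wrist_force: [-0.1, 0.7, -0.7]
time: 32.95
position: [437.1, 108.0, 325.8]
wrist_force: [0.5, 0.6, 0.3]
t 32.95 p [437.1 108.  325.8] w 0.32819759246153213
[[0.992, -0.123, -0.0], [-0.123, -0.992, 0.0], [-0.0, 0.0, -1.0]]
cup px [278.  128.8]
sweet_ball_1 [(0.67, array([502.4, 100.7,  23.1])), (0.49, array([482. , 106.1,  23.2]))]
cup [(0.96, array([494.9, 100.5,  10.3])), (0.87, array([353.9, 391.3,  -7.8])), (0.82, array([444. , 469.5,  -3.4]))]
cup_rest [(0.38, array([584. , 242.4,   2. ])), (0.32, array([608.5,  88.2,   7.5]))]
red blob [ 20  10  13  14 146] [279.2 120.3] [507.1  99.3  25. ]
red blob [ 20  30  13  14 148] [278.9 140.2] [481.7 102.9  25. ]
hsv around [[[128, 5, 201], [135, 4, 117], [1, 101, 104], [174, 33, 107], [113, 7, 148]], [[110, 7, 117], [178, 28, 138], [2, 164, 112], [1, 146, 105], [120, 6, 171]], [[128, 6, 178], [179, 65, 114], [1, 156, 113], [2, 151, 103], [128, 5, 189]], [[120, 5, 193], [173, 13, 156], [1, 152, 99], [179, 118, 97], [125, 8, 197]], [[130, 4, 192], [130, 4, 191], [175, 19, 144], [150, 6, 179], [120, 5, 194]], [[126, 6, 197], [135, 5, 190], [0, 102, 158], [170, 18, 174], [120, 4, 194]], [[130, 4, 195], [0, 65, 157], [1, 159, 201], [0, 158, 157], [120, 1, 217]], [[120, 3, 193], [179, 56, 163], [1, 164, 183], [1, 168, 152], [0, 0, 245]], [[128, 5, 191], [177, 19, 149], [1, 169, 136], [0, 90, 125], [120, 2, 216]]]
```

Two sweets are in the cup, which is still in the rest. The plunger is released and the arm is clear.

```bash
python3 -c "
from station import *
print(finish_job())"
```

```text
the job is handed in; nothing more can be done
None
```

The job is handed in: the steel cup stands in the rest against its fence with two sweets in it, the plunger bottomed twice at about 9 N and was released each time; I viewed 11 pictures against the limit of 10, and I never checked the bystanders' final positions.

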